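# Set up a tube-clamp stand on the clinic desk

### The arm

A 7-joint arm with a two-finger parallel gripper is mounted at the origin on the work surface. World frame = base frame: x ahead of the robot, y to its left, z up, the work surface at z = 0. Lengths are in mm, angles in rad, forces in N, time in s.
With the tool pointing down it reaches from about 400 to 875 mm from the base axis. Payload 4.4 kg.
Tool frame: the origin (TCP) lies at the very end of the fingers, on their centre line; the grasp point (between the pads) lies 19 mm behind it; z points along the fingers, y is the direction in which the jaws open and shut (so a half turn about z gives the same grasp; the last joint's range is limited). The gripper opens to 85 mm and grips with 20 to 120 N. Pads are 22 mm wide; open, the fingers measure 114 mm over their backs; the gripper's body (76 mm by 85 mm) begins 54 mm behind the grasp point. The pads swing forward as they close: fully open they stand 13 mm farther back than shut.
Start: joints at [-1.198, 0.628, 0.038, 1.517, -0.027, 0.996, -0.02], TCP at [276.134, 588.445, 231.313] pointing down, gripper open.
Joint ranges: [-3.06, 3.06], [-0.37, 2.12], [-1.25, 1.32], [0.18, 2.47], [-1.1, 4.24], [0.23, 1.98], [-2.94, 2.94]. Speed limits (rad/s): [2.57, 2.57, 3.14, 3.14, 3.14, 3.14, 3.14].

### API

Orientations are given as a unit quaternion [w, x, y, z].
In Python, from workcell import ctrl gives the robot as it stands.
- The arm moves only by the shell command python3 -m pendant 'ROWS' [OPENING]. ROWS is JSON, a list of rows, each a list of 2 entries, a list of its own where there are three numbers: the shift along the tool's x, y, z in m, then the turn about the tool's z in rad. In form: [[[x, y, z], yaw], ...]. A call has 1 to 8 rows; each row is the pose to reach, as a shift and turn from the pose commanded when the call began, along the tool's axes at that moment; what a row does not reach only later rows make up. A row lasts 1/12 s, in which the tool goes at most 41.7 mm and 7.16 degrees, less where a joint would pass 70% of its speed; a pose out of reach is approached as far as the arm can. A call with a gripper value outside its range is refused whole. OPENING is the closure in counts, from 0 (fully open) to 255 (shut), set as the call begins (- or left out, the last holds). The fingers move at their own pace and stop on an object; the grip force is fixed at half the most. Time passes only in rows, so rows that repeat a pose let the fingers close. It gives the time, the measured TCP pose, the force and the opening at its end, in the units of the state.
- ctrl.state(): the state, without advancing time (a new reading comes with each control period).
- ctrl.capture(name): name is "side" or "top" or "wrist"; returns (picture, depth): 384x512x3 uint8, red, green, blue; 384x512 float32, mm along the optical axis (not along the pixel's ray), 0 where there is no reading.
- ctrl.get_calibration(name): a dict with "fx", "fy", "cx", "cy" (pixels), "k1" (the pictures are not rectified: a ray, as slopes to the right and down, at radius r is drawn at 1 + k1 r^2 times it, then the intrinsics apply), "T" (4x4, takes a point from camera to world coordinates); the wrist camera has in their place "tool_from_camera" (4x4, takes a point from camera to tool coordinates, whose origin is the TCP and whose axes are the flange's). Camera axes: x right, y down, z forward; pixel columns grow to the right and rows downward; lengths in mm; the calibration is good to about 2 mm. A picture is of the moment at which its call begins: read the wrist's pose just before it. get_calibration takes no time and is no camera call.
- ctrl.close_job(): hands the job in, once; it reports no verdict.
The state is a dict: "time_s": time; "joints": joint angles; "dq": joint speeds; "joint_torque": joint torques, N m; "eef_pos": TCP position; "tool_rot": TCP orientation; "wrist_force": force on the tool from outside, world axes, zero at the start; "wrist_torque": the same for the moment, N m; "gripper_width": finger opening in mm.
Only numpy, scipy, OpenCV 4.12 (cv2) and the standard library are available. Lean on these libraries where they do the work, as an engineer would, in place of code of your own. Each camera call takes 0.05 s, during which the arm holds its last target. There are 200 camera calls.

### The job

Set up the tube-clamp stand: lay the plain crossbar in the two saddles of the stand, centred so that it sticks out about equally at both ends, and let go of it. Then pick up the clamp arm at its balance point (it is heavy at the boss end) and hold it level over the middle of the crossbar, at right angles to the bar (either way round), with about 5 cm of clear air between the bar and the arm, ready for a colleague to fasten; finish while still holding it there. Drop neither part, and leave the vial rack, dropper bottle and specimen jar where they are.

Things in the scene. Friction and masses are not known exactly. Their poses are not given: they have to be found in the camera images.
- stand: Fixed stand, bolted down: grey base 120 x 220 x 12 mm (x, y, z), two aluminium posts at y = -90 and +90 mm, each topped by a saddle: an open trough 22 mm long in y, cheeks leaning outward, floor 80 mm and mouth edge 100 mm above the desk. Origin: centre of the base's underside, on the desk; z up; y runs from post to post, and the crossbar lies along y.
- saddle_mid (a point): Point midway between the two saddles at the height of their floors, 80 mm above the desk; axes as the stand's. The crossbar's underside centre belongs here. Each trough is 22 mm wide (x) at its floor and about 42 mm at its mouth.
- crossbar: Loose plain aluminium bar with black end caps, straight and the same at both ends, 260 mm long (x), 16 mm wide (y), 20 mm tall (z), about 0.2 kg. Origin: centre of its underside; it lies on the desk, z up.
- clamp_arm: Loose arm, about 0.42 kg (up to a third more or less): straight steel rod 14 x 14 mm along x, its middle line at z = 30 mm, with a heavy grey cast boss at +x (36 x 40 x 46 mm, centre at x = 60 mm; thumbscrew on top to z = 60 mm) and a light forked jaw at -x (40 mm wide, 37 mm tall, x = -146 to -178 mm). Rests on boss and jaw (undersides z = 0). Origin: desk height, below the balance point; z up.
- balance (a point): The clamp arm's balance point (centre of mass along the rod), on the rod's middle line, 30 mm above the arm's origin: 42 mm from the boss's inner face and 146 mm from the jaw's inner face, whatever the arm weighs. The rod's underside is 23 mm above the desk there. Axes as the arm's.
- vial_rack: Bystander: blue rack 75 x 190 x 78 mm (x, y, z) full of capped vials. Origin: centre of its underside.
- dropper_bottle: Bystander: amber bottle with a black cap, 44 mm across, 85 mm tall. Origin: centre of its underside.
- specimen_jar: Bystander: white jar with a green lid, 60 mm across, 65 mm tall. Origin: centre of its underside.

How it is judged:
By the outcome, as a careful person would: the job done as asked, in the order asked, and still so for the second after the job is handed in, while the arm keeps its last pose, push and grip.
It also fails if it takes over 59 s, if anything falls off the work surface, if the arm or the gripper's body presses on something with over 40 N, if the wrist force passes 120 N, or if a joint passes its speed limit or range.

## Working session

There is one attempt and no reset: what is moved stays moved. The work goes in short steps, Python scripts to look and compute and a shell command to move; the robot and the scene stay as the last step left them, time stands still between calls to the robot, and variables do not carry over. Pictures are saved under pics/ and viewed, about 8 in all and at most 12, crops included, and the job is handed in when it is done.

```bash
ls; mkdir -p pics; python3 - <<'E'
from workcell import ctrl
import cv2,numpy as np
s=ctrl.state();print(s)
for n in("top","side"):
    p,d=ctrl.capture(n);cv2.imwrite(f"pics/{n}0.png",p[:,:,::-1]);np.savez(f"pics/{n}0.npz",p=p,d=d)
    c=ctrl.get_calibration(n);print(n,c)
print(ctrl.get_calibration("wrist"))
a=[cv2.imread(f"pics/{n}0.png") for n in("top","side")]
E
```

```text
pics
{'time_s': 0.0, 'joints': array([-1.19779614,  0.62934043,  0.03843462,  1.51838269, -0.02702796,
        0.99628671, -0.02001278]), 'dq': array([ 5.58813575e-04,  3.70167512e-04,  5.69145756e-04, -6.40754458e-05,
        8.54986938e-04,  2.09453746e-03,  5.02173971e-04]), 'joint_torque': array([ 1.57870199e-03, -5.63413775e+01,  1.22705586e+00, -1.93446940e+01,
        1.12259659e-02,  1.06850197e-02, -1.89546154e-05]), 'eef_pos': array([275.85029398, 587.8682624 , 230.38793949]), 'tool_rot': array([-2.08048448e-04,  2.17654969e-01,  9.76025313e-01, -9.26816202e-04]), 'wrist_force': array([ 0.05891957, -0.20608339, -0.9845837 ]), 'wrist_torque': array([-0.01752247,  0.01145233, -0.0173658 ]), 'gripper_width': 85.27569337817876}
top {'fx': 475.7187793140441, 'fy': 475.7187793140441, 'cx': 252.26764682813123, 'cy': 192.70148176038393, 'k1': 0.03559247094208448, 'T': array([[ 5.28186660e-03, -9.88981858e-01,  1.47942510e-01,
         3.58494357e+02],
       [-9.99922165e-01, -6.89570384e-03, -1.03977587e-02,
         4.43187174e+01],
       [ 1.13033624e-02, -1.47876075e-01, -9.88
[... 398 characters left out ...]
5750e-01,
        -7.66815382e+02],
       [ 2.13666142e-02, -7.84858125e-01, -6.19307025e-01,
         7.98844878e+02],
       [ 0.00000000e+00,  0.00000000e+00,  0.00000000e+00,
         1.00000000e+00]])}
{'fx': 331.83053341982196, 'fy': 331.83053341982196, 'cx': 253.5463848381285, 'cy': 193.2243172218128, 'k1': -0.08402272021722593, 'tool_from_camera': array([[ 6.25963199e-04, -9.57416361e-01, -2.88710097e-01,
         7.40188859e+01],
       [ 9.99999337e-01,  3.20121718e-04,  1.10655297e-03,
         1.39555571e-01],
       [-9.67009542e-04, -2.88710598e-01,  9.57415926e-01,
        -1.42345424e+02],
       [ 0.00000000e+00,  0.00000000e+00,  0.00000000e+00,
         1.00000000e+00]])}
```

View pics/top0.png

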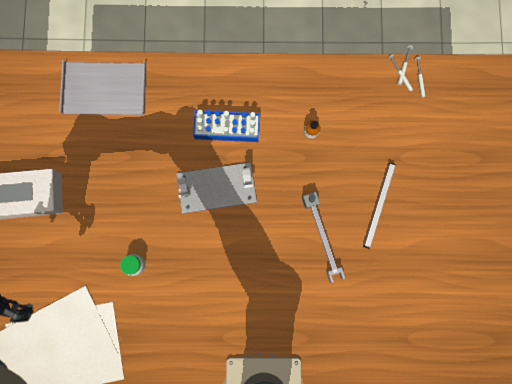

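View pics/side0.png

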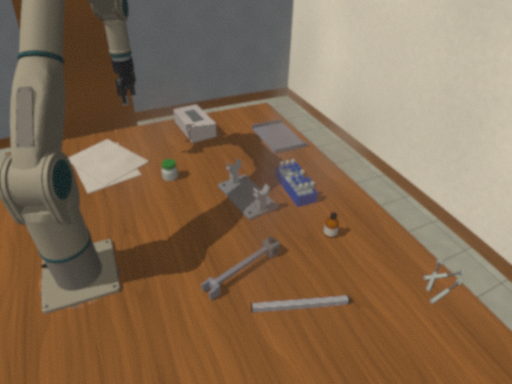

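The top view shows the stand at about (217,188), the crossbar from (391,163) to (367,246), and the clamp arm with its boss at (311,200) and jaw at (336,275). The rack is at (227,125), the bottle at (312,129) and the jar at (131,265).

```bash
cat > h.py <<'E'
import numpy as np,cv2
from workcell import ctrl
from scipy.spatial.transform import Rotation as R
def tool_T(s):
    q=s["tool_rot"];T=np.eye(4);T[:3,:3]=R.from_quat([q[1],q[2],q[3],q[0]]).as_matrix();T[:3,3]=s["eef_pos"];return T
def cal(n,s=None):
    c=ctrl.get_calibration(n)
    T=c["T"] if n!="wrist" else tool_T(s)@c["tool_from_camera"]
    return c,T
def rays(c,uv):
    uv=np.atleast_2d(np.float64(uv));K=np.array([[c["fx"],0,c["cx"]],[0,c["fy"],c["cy"]],[0,0,1]])
    u=cv2.undistortPoints(uv[:,None],K,np.array([c["k1"],0,0,0.]))[:,0]
    return np.c_[u,np.ones(len(u))]
def onplane(c,T,uv,z):
    r=rays(c,uv)@T[:3,:3].T;t=(z-T[2,3])/r[:,2];return T[:3,3]+r*t[:,None]
def cloud(c,T,d):
    v,u=np.mgrid[:d.shape[0],:d.shape[1]];r=rays(c,np.c_[u.ravel(),v.ravel()])
    return ((r*d.reshape(-1,1))@T[:3,:3].T+T[:3,3]).reshape(*d.shape,3)
def rect(P):
    (c,(w,h),a)=cv2.minAreaRect(np.float32(P));b=cv2.boxPoints((c,(w,h),a));e=b[1]-b[0];f=b[2]-b[1]
    l=e if np.hypot(*e)>np.hypot(*f) else f
    return np.round(c,1),np.round(sorted((w,h)),1),np.round(np.degrees(np.arctan2(l[1],l[0]))%180,2)
def goto(s,xy,ang=None,z=None):
    "shift in tool axes (m) and yaw (rad) so the jaw axis (tool y) lies along world angle ang deg"
    T=tool_T(s);d=np.array([xy[0],xy[1],z if z is not None else T[2,3]])-T[:3,3];sh=T[:3,:3].T@d/1000
    y=T[:3,1];cur=np.degrees(np.arctan2(y[1],y[0]));out=None
    if ang is not None: out=np.radians(-((ang-cur+90)%180-90))  # tool z is down
    return np.round(sh,4),None if out is None else round(out,4)
E
python3 - <<'E'
from h import *
f=np.load("pics/top0.npz");p,d=f["p"],f["d"];c,T=cal("top");P=cloud(c,T,d)
print("desk z",np.median(P[250:300,180:230,2]))
hsv=cv2.cvtColor(p,cv2.COLOR_RGB2HSV);g=(hsv[...,1]<90)
def box(m,x0,x1,y0,y1):
    k=np.zeros_like(m);k[y0:y1,x0:x1]=1;return m&k
m=box((hsv[...,1]<60)|(hsv[...,2]<45),355,405,150,255)
# bar
for nm,b,z in(("bar",(355,405,150,255),20),("arm",(295,350,185,285),37)):
    m=box(g|((hsv[...,2]<45)if nm=="bar" else False),*b);n,l,st,_=cv2.connectedComponentsWithStats(np.uint8(m));k=1+st[1:,4].argmax();v,u=np.where(l==k)
    W=onplane(c,T,np.c_[u,v],z)[:,:2];print(nm,len(u),rect(W), "z",np.percentile(P[v,u,2],[10,50,90]))
    if nm=="arm":
        rm=(v>212)&(v<262);R_=onplane(c,T,np.c_[u,v][rm],37)[:,:2]
        vx,vy,x0,y0=cv2.fitLine(np.float32(R_),cv2.DIST_HUBER,0,.01,.01).ravel();dr=np.array([vx,vy]);dr*=np.sign(dr[0])
        t=(W-[x0,y0])@dr;s=(W-[x0,y0])@[-dr[1],dr[0]]
        print("line",x0,y0,np.degrees(np.arctan2(dr[1],dr[0])),"t",t.min(),t.max())
        for a in range(int(t.min()),int(t.max())+1,4):
            q=(t>=a)&(t<a+4);print(a,round(np.ptp(s[q]),0),end="; ") if q.sum() else 0
print()
# stand: posts/saddles by height
Q=P[150:225,165:270].reshape(-1,3);S=Q[(Q[:,2]>60)&(Q[:,2]<125)];print("saddle pts",len(S))
k=S[:,1]>S[:,1].mean()
for q in(S[k],S[~k]):print(rect(q[:,:2]),q.mean(0),q[:,2].max())
B=box(g,165,270,150,225);v,u=np.where(B&(P[...,2]<30));W=onplane(c,T,np.c_[u,v],12)[:,:2];print("base",rect(W))
E
python3 -c "
import cv2;a=cv2.imread('pics/top0.png')[90:290,160:410];cv2.imwrite('pics/c0.png',cv2.resize(a,None,fx=3,fy=3,interpolation=2))"
```

```text
desk z 0.3787104483898247
bar 613 (array([ 530.6, -336.7]), array([ 20.2, 258.7]), np.float32(161.06)) z [10.2567731  19.61500393 24.15890836]
arm 737 (array([ 436.9, -169.2]), array([ 44.6, 255.9]), np.float32(17.71)) z [25.38085545 37.74321273 48.31268846]
line 434.4423 -171.08653 18.272867 t -124.83405239415528 130.72536883258195
-124 41.0; -120 43.0; -116 42.0; -112 43.0; -108 42.0; -104 42.0; -100 44.0; -96 42.0; -92 21.0; -88 15.0; -84 15.0; -80 15.0; -76 15.0; -72 15.0; -68 14.0; -64 15.0; -60 13.0; -56 16.0; -52 13.0; -48 14.0; -44 14.0; -40 15.0; -36 15.0; -32 15.0; -28 15.0; -24 14.0; -20 15.0; -16 13.0; -12 16.0; -8 13.0; -4 15.0; 0 14.0; 4 15.0; 8 15.0; 12 15.0; 16 13.0; 20 14.0; 24 14.0; 28 13.0; 32 15.0; 36 13.0; 40 15.0; 44 13.0; 48 15.0; 52 13.0; 56 14.0; 60 14.0; 64 13.0; 68 15.0; 72 13.0; 76 15.0; 80 14.0; 84 15.0; 88 13.0; 92 40.0; 96 43.0; 100 45.0; 104 43.0; 108 43.0; 112 43.0; 116 43.0; 120 43.0; 124 42.0; 128 39.0; 
saddle pts 331
(array([566.2, 223.6]), array([22.8, 52.7]), np.float32(9.27)) [566.65697828 223.07484949  87.25771487] 104.62116282479246
(array([594.1,  46.1]), array([22. , 52.6]), np.float32(9.3)) [594.43395706  46.15936121  87.45969203] 105.65086486637483
base (array([578.6, 136.8]), array([121.9, 222.9]), np.float32(98.83))
```

View pics/c0.png

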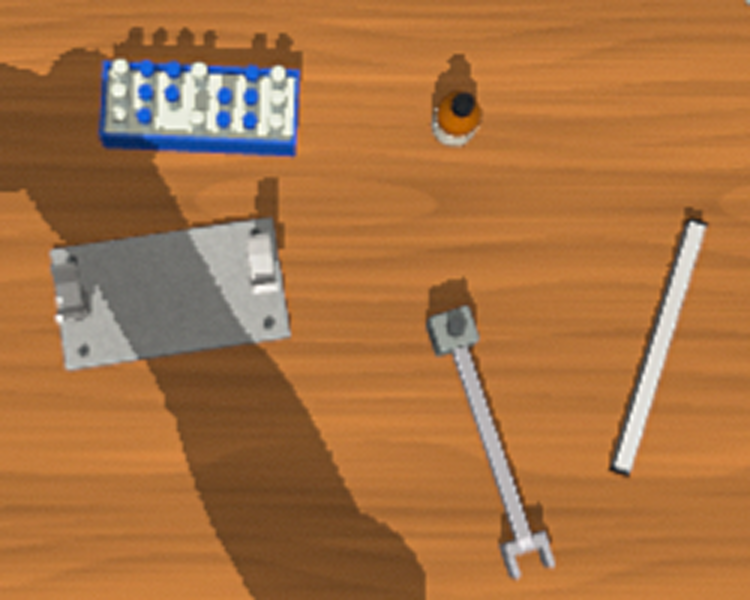

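The crop shows the arm's boss at the far end, the jaw near the robot, and the bar clear of everything else. I'll move to hover above the bar.

```bash
python3 -m pendant '[[[-0.200,-0.235,0],0],[[-0.200,-0.235,0],0],[[-0.200,-0.235,0],0],[[-0.200,-0.235,0],0],[[-0.200,-0.235,0],0],[[-0.200,-0.235,0],0],[[-0.200,-0.235,0],0],[[-0.200,-0.235,0],0]]' 0
python3 -m pendant '[[[-0.200,-0.235,0],0],[[-0.200,-0.235,0],0],[[-0.200,-0.235,0],0],[[-0.200,-0.235,0],0],[[-0.200,-0.235,0],0],[[-0.200,-0.235,0],0],[[-0.200,-0.235,0],0],[[-0.200,-0.235,0],0]]'
python3 -c "
from h import *
s=ctrl.state();print(s['time_s'],s['eef_pos'],goto(s,(530,-337),73,230))"
```

```text
time_s: 0.77
eef_pos: [358.1, 284.2, 231.1]
tool_rot: [0.0, 0.221, 0.975, -0.002]
wrist_force: [-1.0, -0.0, 0.3]
gripper_width: 85.5
time_s: 1.43
eef_pos: [439.3, -12.9, 231.4]
tool_rot: [0.001, 0.221, 0.975, -0.001]
wrist_force: [0.8, -0.3, -0.9]
gripper_width: 85.3
1.4333 [439.33566284 -12.9373454  231.4322817 ] (array([-0.2215, -0.2533,  0.0024]), np.float64(-0.149))
```

```bash
python3 -m pendant '[[[-0.22,-0.253,0],-0.149],[[-0.22,-0.253,0],-0.149],[[-0.22,-0.253,0],-0.149],[[-0.22,-0.253,0],-0.149],[[-0.22,-0.253,0],-0.149],[[-0.22,-0.253,0],-0.149],[[-0.22,-0.253,0],-0.149],[[-0.22,-0.253,0],-0.149]]'
python3 -m pendant '[[[0,0,0.002],0],[[0,0,0.002],0],[[0,0,0.002],0]]'
cat >> h.py <<'E'
def wrist(name):
    s=ctrl.state();p,d=ctrl.capture("wrist");cv2.imwrite(f"pics/{name}.png",p[:,:,::-1]);c,T=cal("wrist",s)
    np.savez(f"pics/{name}.npz",p=p,d=d,T=T);return s,p,d,c,T
E
python3 - <<'E'
from h import *
s,p,d,c,T=wrist("w1");P=cloud(c,T,d);print(s["eef_pos"])
h=P[...,2];desk=np.median(h[h<10]);print("desk",desk)
g=cv2.cvtColor(p,cv2.COLOR_RGB2HSV)[...,1]<70
m=np.uint8((h>13+desk)&(h<30)&(np.hypot(P[...,0]-530,P[...,1]+337)<180))
m=cv2.morphologyEx(m,cv2.MORPH_OPEN,np.ones((3,3)))
n,l,st,_=cv2.connectedComponentsWithStats(m);k=1+st[1:,4].argmax();v,u=np.where(l==k);W=onplane(c,T,np.c_[u,v],20);print(len(u),rect(W[:,:2]),np.percentile(h[l==k],[10,50,90]),st[k])
vx,vy,x0,y0=cv2.fitLine(np.float32(W[:,:2]),cv2.DIST_HUBER,0,.01,.01).ravel();print(x0,y0,np.degrees(np.arctan2(vy,vx)))
E
```

```text
time_s: 2.1
eef_pos: [528.5, -325.5, 230.9]
tool_rot: [-0.0, 0.144, 0.99, 0.0]
wrist_force: [1.4, 0.1, 0.4]
gripper_width: 85.4
time_s: 2.35
eef_pos: [528.0, -322.6, 228.4]
tool_rot: [-0.001, 0.144, 0.99, 0.001]
wrist_force: [-0.6, 1.8, 0.5]
gripper_width: 85.3
[ 528.00084358 -322.64094757  228.38983851]
desk -0.2679148577155388
3435 (array([ 529.3, -335.2]), array([ 16.1, 258.4]), np.float32(161.27)) [18.69596427 19.71057684 20.67055972] [ 233   42   21  234 3435]
518.0108 -331.37964 -18.767385
```

View pics/w1.png

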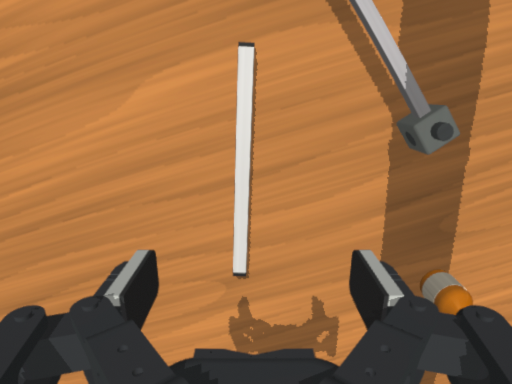

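The wrist view shows the bar at columns 234–254, rows 42–275, almost aligned with the tool. Its centre is (529.3, -335.2) at -18.7°.

```bash
python3 -c "
from h import *
s=ctrl.state();print(goto(s,(529.3,-335.2),71.26,3.5))"
```

```text
(array([-0.0051, -0.0129,  0.2252]), np.float64(0.0387))
```

```bash
python3 -m pendant '[[[-0.005,-0.013,0.03],0.039],[[-0.005,-0.013,0.065],0.039],[[-0.005,-0.013,0.1],0.039],[[-0.005,-0.013,0.13],0.039],[[-0.005,-0.013,0.15],0.039],[[-0.005,-0.013,0.16],0.039],[[-0.005,-0.013,0.16],0.039],[[-0.005,-0.013,0.16],0.039]]'
python3 -c "
from h import *
s=ctrl.state();print(goto(s,(529.3,-335.2),71.26,3.5))"
```

```text
time_s: 3.07
eef_pos: [530.2, -336.7, 70.0]
tool_rot: [0.0, 0.163, 0.987, 0.0]
wrist_force: [1.0, -0.7, 0.8]
gripper_width: 85.4
(array([0.0014, 0.0011, 0.0665]), np.float64(-0.0003))
```

```bash
python3 -m pendant '[[[0.001,0.001,0.02],0],[[0.001,0.001,0.04],0],[[0.001,0.001,0.055],0],[[0.001,0.001,0.063],0],[[0.001,0.001,0.066],0],[[0.001,0.001,0.066],0]]' 
python3 -m pendant '[[[0,0,0],0],[[0,0,0],0],[[0,0,0],0],[[0,0,0],0],[[0,0,0],0],[[0,0,0],0],[[0,0,0],0],[[0,0,0],0]]' 255
```

```text
time_s: 3.57
eef_pos: [529.6, -336.4, 4.1]
tool_rot: [0.001, 0.164, 0.987, -0.0]
wrist_force: [-0.1, 0.4, -0.7]
gripper_width: 85.7
time_s: 4.23
eef_pos: [529.3, -336.3, 3.8]
tool_rot: [0.0, 0.164, 0.987, -0.0]
wrist_force: [-0.3, 0.4, 4.7]
gripper_width: 14.5
```

```bash
python3 -m pendant '[[[0,0,0],0],[[0,0,0],0],[[0,0,0],0],[[0,0,-0.01],0],[[0,0,-0.03],0],[[0,0,-0.06],0],[[0,0,-0.09],0],[[0,0,-0.12],0]]'
python3 -m pendant '[[[0,0,-0.03],0],[[0,0,-0.05],0],[[0,0,-0.06],0],[[0,0,-0.06],0]]'
python3 - <<'E'
from h import *
s,p,d,c,T=wrist("w2");print(goto(s,(580,135),8.96,185))
P=cloud(c,T,d);P=(P-s["eef_pos"]);h=P[...,2]
g=cv2.cvtColor(p,cv2.COLOR_RGB2HSV);v,u=np.where((g[...,1]<50)&(g[...,2]>150)&(h>-20)&(h<40)&(d>0));L=P[v,u]@tool_T(s)[:3,:3]
print(len(u),L.min(0),L.max(0),np.median(L,0), "slope z/x",np.polyfit(L[:,0],L[:,2],1))
E
```

```text
time_s: 4.9
eef_pos: [528.2, -335.8, 124.2]
tool_rot: [-0.001, 0.164, 0.987, 0.0]
wrist_force: [0.7, -0.9, -2.3]
gripper_width: 14.9
time_s: 5.23
eef_pos: [530.0, -336.9, 185.7]
tool_rot: [0.002, 0.164, 0.987, -0.001]
wrist_force: [0.1, -0.4, -2.1]
gripper_width: 14.4
(array([ 1.051e-01,  4.628e-01, -2.000e-04]), np.float64(1.0855))
12829 [-33.71297066 -13.31108748 -37.9681841 ] [106.48715009  13.6100862   -4.43854338] [ 53.1477288    0.79716499 -15.92253576] slope z/x [ 1.04888113e-02 -1.67875268e+01]
```

View pics/w2.png

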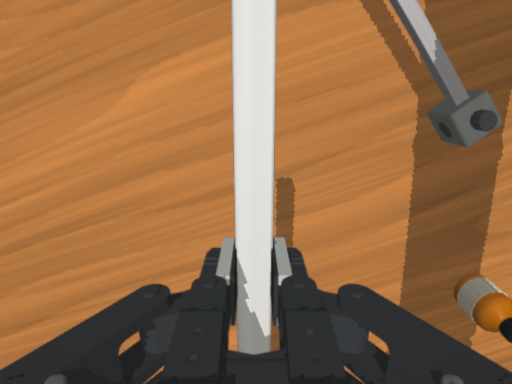

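The bar is held level. Its underside is about 4 mm beyond the fingertips. Next I'll carry it over the stand.

```bash
python3 -m pendant '[[[0.004,0.019,0],0.05],[[0.012,0.054,0],0.15],[[0.020,0.089,0],0.25],[[0.028,0.124,0],0.35],[[0.036,0.159,0],0.45],[[0.044,0.194,0],0.55],[[0.052,0.229,0],0.65],[[0.06,0.264,0],0.73]]'
python3 -c "
from h import *
s=ctrl.state();print(s['joints'],goto(s,(580,135),8.96,185))"
```

```text
time_s: 5.95
eef_pos: [555.8, -65.1, 181.1]
tool_rot: [-0.002, 0.507, 0.862, -0.001]
wrist_force: [0.5, -0.5, -1.6]
gripper_width: 14.6
[-0.16161915  0.5874239   0.35060548  1.82970369 -0.2741082   0.77645641
  0.83958004] (array([ 0.1632,  0.1183, -0.0041]), np.float64(0.3505))
```

```bash
python3 -m pendant '[[[0.029,0.021,-0.001],0.06],[[0.058,0.042,-0.002],0.13],[[0.086,0.062,-0.003],0.2],[[0.112,0.081,-0.004],0.26],[[0.134,0.097,-0.004],0.31],[[0.15,0.109,-0.004],0.34],[[0.16,0.116,-0.004],0.35],[[0.163,0.118,-0.004],0.35]]'
python3 -m pendant '[[[0,0,0],0],[[0,0,0],0]]'
python3 - <<'E'
from h import *
s,p,d,c,T=wrist("w3");print(s["eef_pos"],goto(s,(580.2,134.9),8.96,90))
P=cloud(c,T,d);h=P[...,2];L=(P-s["eef_pos"])@tool_T(s)[:3,:3]
q=np.float64([[580.2,134.9]]);yd=np.array([-np.sin(np.radians(8.96)),np.cos(np.radians(8.96))])
for lo,hi in((70,110),(5,20)):
    m=(h>lo)&(h<hi)&(d>0)&(np.hypot(P[...,0]-580,P[...,1]-135)<140)
    print(lo,m.sum(),rect(P[m][:,:2]) if m.any() else 0)
p2,d2=ctrl.capture("top");cv2.imwrite("pics/t3.png",cv2.resize(p2[100:260,130:310,::-1],None,fx=3,fy=3))
ct,Tt=cal("top");P2=cloud(ct,Tt,d2)
E
python3 -c "
import cv2,numpy as np
a=cv2.imread('pics/w3.png');b=cv2.imread('pics/t3.png');b=cv2.resize(b,(432,384));cv2.imwrite('pics/m3.png',cv2.resize(np.hstack([a,b]),(800,325)))"
```

```text
time_s: 6.62
eef_pos: [578.9, 136.4, 184.6]
tool_rot: [-0.002, 0.646, 0.763, -0.001]
wrist_force: [0.3, -0.0, -2.1]
gripper_width: 14.4
time_s: 6.78
eef_pos: [579.7, 131.4, 186.1]
tool_rot: [-0.0, 0.648, 0.762, -0.001]
wrist_force: [-0.3, -1.1, -2.2]
gripper_width: 14.3
[579.66552624 131.44630951 186.12286938] (array([0.0035, 0.0013, 0.0961]), np.float64(0.0049))
70 1260 (array([565. , 227.2]), array([21.9, 52.5]), np.float32(8.88))
5 15445 (array([578.8, 139.1]), array([120.8, 218.2]), np.float32(98.94))
```

View pics/m3.png

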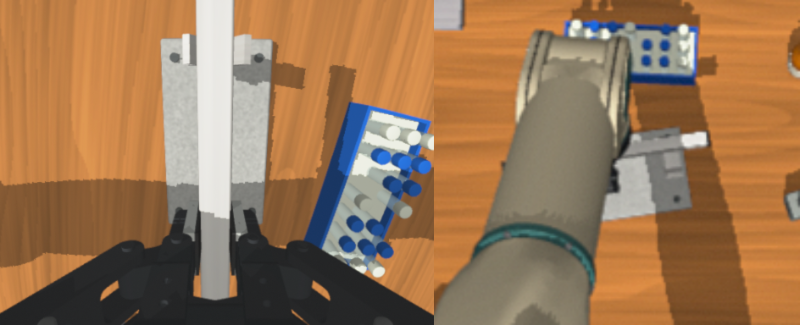

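Wrist half of the view: the bar is lined up along the base and passes between the cheeks of the far saddle. Top half: the robot hides most of the stand. I'll go lower and measure the lateral offset in the tool frame.

```bash
python3 -m pendant '[[[0.003,0.001,0.015],0.005],[[0.004,0.001,0.035],0.005],[[0.004,0.001,0.055],0.005],[[0.004,0.001,0.064],0.005],[[0.004,0.001,0.066],0.005],[[0.004,0.001,0.066],0.005],[[0.004,0.001,0.066],0.005],[[0.004,0.001,0.066],0.005]]'
python3 - <<'E'
from h import *
s,p,d,c,T=wrist("w4");print(s["eef_pos"],goto(s,(579.6,136.6),8.96,86))
P=cloud(c,T,d);h=P[...,2];TT=tool_T(s)[:3,:3];L=(P-s["eef_pos"])@TT
ang=np.degrees(np.arctan2(TT[1,0],TT[0,0]));print("tool x ang",ang)
v0=(p[...,0]>0)
m=(L[...,0]>70)&(L[...,0]<125)&(h>60)&(h<105)&(np.abs(L[...,1])<40)&(d>0)
ms=m&(h<103)&(np.abs(L[...,1])>11); print("saddle",ms.sum(),rect(L[ms][:,:2]))
for a in(-1,1):
    q=L[ms&(np.sign(L[...,1])==a)];print(a,len(q),q.min(0),q.max(0))
b=(L[...,0]>30)&(L[...,0]<160)&(L[...,2]>-24)&(L[...,2]<-8)&(np.abs(L[...,1])<20)&(d>0)
B=L[b];print("bar",len(B),rect(B[:,:2]),B.min(0),B.max(0),np.median(B,0))
E
```

```text
time_s: 7.55
eef_pos: [581.8, 136.8, 122.5]
tool_rot: [0.001, 0.65, 0.76, 0.001]
wrist_force: [0.1, -0.7, -2.3]
gripper_width: 14.5
[581.77609657 136.77433613 122.50027176] (array([ 0.0002, -0.0023,  0.0365]), np.float64(0.0001))
tool x ang 98.96714740102293
saddle 3224 (array([92.1, -2.8]), array([22.2, 53.1]), np.float32(90.12))
-1 1834 [ 80.99555075 -29.3534623   20.38664841] [103.20545665 -11.88742065  49.15881652]
1 1390 [80.92327128 11.1125431  20.54031887] [103.12256534  23.71433599  47.56002143]
bar 8854 (array([68.2, -0.3]), array([16.3, 76.5]), np.float32(0.06)) [ 30.00098834  -8.44573603 -18.54496877] [106.47798983   7.84095155 -12.89533975] [ 72.05173631  -0.40070935 -15.89202355]
```

View pics/w4.png

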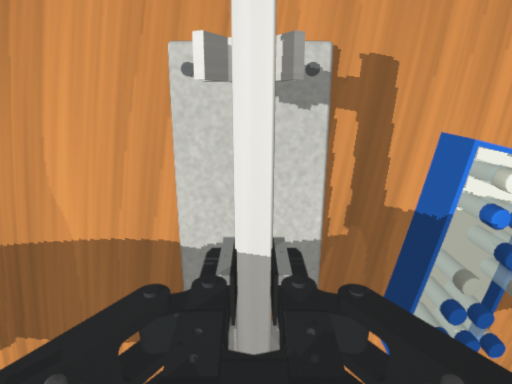

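The wrist view shows the far saddle at columns 193–305, row 55, and the bar at columns 232–275. The bar sits about 2.4 mm off laterally, so I'll correct that and lower it.

```bash
python3 -m pendant '[[[0.002,-0.0024,0.004],0],[[0.002,-0.0024,0.009],0],[[0.002,-0.0024,0.014],0],[[0.002,-0.0024,0.019],0],[[0.002,-0.0024,0.023],0],[[0.002,-0.0024,0.026],0],[[0.002,-0.0024,0.028],0],[[0.002,-0.0024,0.028],0]]'
python3 -m pendant '[[[0,0,0.002],0],[[0,0,0.004],0],[[0,0,0.006],0],[[0,0,0.008],0],[[0,0,0.009],0],[[0,0,0.009],0],[[0,0,0.009],0],[[0,0,0.009],0]]'
```

```text
time_s: 8.27
eef_pos: [577.9, 138.5, 92.7]
tool_rot: [-0.0, 0.65, 0.76, -0.0]
wrist_force: [-0.3, 0.9, -2.0]
gripper_width: 14.6
time_s: 8.93
eef_pos: [578.2, 138.6, 84.4]
tool_rot: [0.0, 0.65, 0.76, 0.0]
wrist_force: [-0.1, 0.3, -2.0]
gripper_width: 14.4
```

```bash
python3 -m pendant '[[[0,0,0.0007],0],[[0,0,0.0014],0],[[0,0,0.0014],0],[[0,0,0.0014],0]]'
python3 - <<'E'
from h import *
s,p,d,c,T=wrist("w5");print(s["eef_pos"],s["wrist_force"])
P=cloud(c,T,d);h=P[...,2];TT=tool_T(s)[:3,:3];L=(P-s["eef_pos"])@TT
ms=(L[...,0]>70)&(L[...,0]<125)&(h>60)&(h<105)&(np.abs(L[...,1])<40)&(d>0)&(np.abs(L[...,1])>9.5)
print("saddle",rect(L[ms][:,:2]),L[ms].min(0),L[ms].max(0))
b=(L[...,0]>30)&(L[...,0]<75)&(L[...,2]>-24)&(L[...,2]<-8)&(np.abs(L[...,1])<20)&(d>0)
B=L[b];print("bar",B.min(0),B.max(0),np.median(B,0))
E
```

```text
time_s: 9.27
eef_pos: [578.3, 138.7, 83.8]
tool_rot: [0.0, 0.65, 0.76, 0.0]
wrist_force: [-2.4, 0.7, 5.4]
gripper_width: 14.2
[578.34273107 138.67332273  83.77207442] [-2.37839047  0.70359046  5.42320163]
saddle (array([89.7,  0.6]), array([22.3, 53.3]), np.float32(90.0)) [ 78.54120925 -26.03053685 -18.25172276] [100.85460737  27.28049422  17.3709249 ]
bar [ 30.00930283  -8.39418409 -17.89098855] [ 74.75529304   7.78395398 -12.64186074] [ 54.04351803  -0.39942922 -15.86134017]
```

```bash
python3 -m pendant '[[[0,0,0],0],[[0,0,0],0],[[0,0,0],0],[[0,0,0],0],[[0,0,0],0],[[0,0,0],0]]' 110
python3 -m pendant '[[[0,0,-0.006],0],[[0,0,-0.02],0],[[0,0,-0.045],0],[[0,0,-0.075],0],[[0,0,-0.105],0],[[0,0,-0.13],0],[[0,0,-0.14],0],[[0,0,-0.14],0]]'
python3 - <<'E'
from h import *
s,p,d,c,T=wrist("w6");print(s["eef_pos"],goto(s,(483.3,-155),108.27,215))
P=cloud(c,T,d);h=P[...,2]
q=np.array([579.,138.]);m=(h>93)&(h<108)&(np.hypot(P[...,0]-q[0],P[...,1]-q[1])<150)&(d>0)
v,u=np.where(m);W=onplane(c,T,np.c_[u,v],100);print("bar",m.sum(),rect(W[:,:2]),np.percentile(h[m],[5,50,95]))
E
```

```text
time_s: 9.82
eef_pos: [578.2, 138.6, 82.8]
tool_rot: [-0.0, 0.649, 0.76, -0.0]
wrist_force: [0.7, -0.2, 0.1]
gripper_width: 48.7
time_s: 10.48
eef_pos: [579.8, 138.8, 225.8]
tool_rot: [0.002, 0.649, 0.76, 0.002]
wrist_force: [0.3, 0.0, -0.5]
gripper_width: 48.1
[579.81926131 138.79352232 225.80719301] (array([-0.2751, -0.1413,  0.0098]), np.float64(1.4089))
bar 6901 (array([578.8, 139. ]), array([ 52.7, 258.3]), np.float32(98.9)) [ 97.21837173  99.54222964 100.79225187]
```

View pics/w6.png

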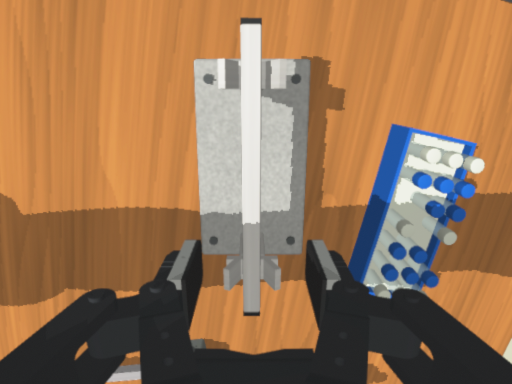

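The wrist view shows the bar seated in both saddles, columns 241–262 and rows 18–315, with similar overhang at each end. Its top is level at z ≈ 99.5. Now the clamp arm.

```bash
python3 -m pendant '[[[-0.02,-0.01,0],0.05],[[-0.055,-0.028,0],0.17],[[-0.09,-0.046,0],0.29],[[-0.125,-0.064,0],0.41],[[-0.16,-0.082,0],0.53],[[-0.195,-0.1,0],0.65],[[-0.225,-0.116,0],0.77],[[-0.25,-0.128,0],0.88]]' 0
python3 -c "
from h import *
s=ctrl.state();print(s['joints'].round(2),goto(s,(483.3,-155),108.27,225))"
```

```text
time_s: 11.2
eef_pos: [488.0, -130.6, 221.4]
tool_rot: [-0.001, 0.913, 0.407, -0.002]
wrist_force: [-0.3, 0.3, 0.1]
gripper_width: 85.7
[-0.3   0.54  0.75  1.94 -0.48  0.86 -0.02] (array([-0.0213,  0.0127, -0.0036]), np.float64(0.5204))
```

```bash
python3 -m pendant '[[[-0.004,0.003,0],0.1],[[-0.01,0.006,0],0.21],[[-0.016,0.01,0],0.32],[[-0.02,0.012,0],0.42],[[-0.021,0.013,0],0.5],[[-0.021,0.013,0],0.52],[[-0.021,0.013,0],0.52],[[-0.021,0.013,0],0.52]]'
python3 -m pendant '[[[0,0,0],0],[[0,0,0],0]]'
python3 - <<'E'
from h import *
s,p,d,c,T=wrist("w7");print(s["eef_pos"],s["joints"].round(2))
P=cloud(c,T,d);h=P[...,2];near=np.hypot(P[...,0]-437,P[...,1]+169)<170
m=(h>25)&(h<42)&near&(d>0);m=cv2.morphologyEx(np.uint8(m),cv2.MORPH_OPEN,np.ones((3,3)))
n,l,st,_=cv2.connectedComponentsWithStats(m);k=1+st[1:,4].argmax();v,u=np.where(l==k);W=P[v,u,:2]
c0=np.array([483.3,-155]);dr=np.array([np.cos(np.radians(18.27)),np.sin(np.radians(18.27))]);t=(W-c0)@dr;q=(t>-120)&(t<30)
vx,vy,x0,y0=cv2.fitLine(np.float32(onplane(c,T,np.c_[u,v][q],37)[:,:2]),cv2.DIST_HUBER,0,.01,.01).ravel();e=np.array([vx,vy])*np.sign(vx);o=np.array([x0,y0]);print("line",o,np.degrees(np.arctan2(e[1],e[0])))
A=P[(h>8)&(h<70)&near&(d>0)];t=(A[:,:2]-o)@e;w=(A[:,:2]-o)@[-e[1],e[0]];t0=(c0-o)@e
wide=np.abs(w)>10
tt=np.sort(t[wide&(np.abs(w)<24)]-t0);print(tt[:1],tt[-1:],"jaw inner",np.percentile(tt[tt<0],[95,98,100]) if (tt<0).any() else 0,"boss inner",np.percentile(tt[tt>0],[0,1,3,6]))
print("foot",o+e*t0)
E
```

```text
time_s: 11.87
eef_pos: [486.1, -152.2, 221.9]
tool_rot: [-0.0, 0.986, 0.164, -0.001]
wrist_force: [-0.3, 1.3, 0.2]
gripper_width: 85.5
time_s: 12.03
eef_pos: [486.6, -152.4, 222.7]
tool_rot: [-0.0, 0.986, 0.164, -0.0]
wrist_force: [-1.0, 0.7, -0.8]
gripper_width: 85.4
[ 486.5885402  -152.37055025  222.70030255] [-0.33  0.59  0.9   1.93 -0.59  0.91 -0.38]
line [ 444.27704 -165.05708] 17.973612
[-176.66892257] [78.53864241] jaw inner [-144.4267415  -144.17547343 -143.69257567] boss inner [42.77539557 43.58134861 44.30950896 45.64958322]
foot [ 482.53615157 -152.64542218]
```

View pics/w7.png

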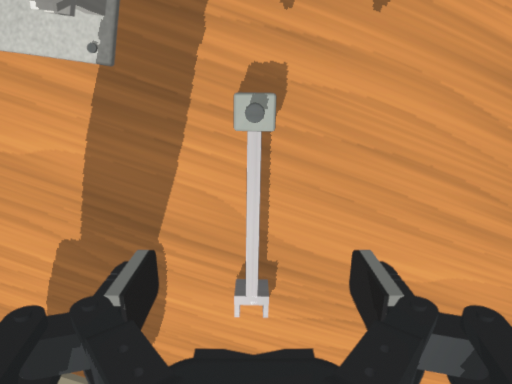

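The view shows the rod vertical at column 254, the boss at row 112 and the jaw at row 297. That puts the balance point at about (483.6, -152.3), with the arm heading 18.0°.

```bash
python3 -c "
from h import *
s=ctrl.state();print(goto(s,(483.6,-152.3),107.97,11))"
python3 -m pendant '[[[-0.003,0.001,0.03],0],[[-0.003,0.001,0.065],0],[[-0.003,0.001,0.1],0],[[-0.003,0.001,0.13],0],[[-0.003,0.001,0.15],0],[[-0.003,0.001,0.155],0],[[-0.003,0.001,0.155],0],[[-0.003,0.001,0.155],0]]'
python3 -c "
from h import *
s=ctrl.state();print(goto(s,(483.6,-152.3),107.97,11))"
```

```text
(array([-0.0028, -0.001 ,  0.2118]), np.float64(0.0151))
time_s: 12.75
eef_pos: [484.6, -155.1, 68.7]
tool_rot: [0.0, 0.987, 0.163, 0.0]
wrist_force: [0.3, -0.3, 0.7]
gripper_width: 85.2
(array([-0.0001, -0.0031,  0.0577]), np.float64(0.014))
```

```bash
python3 -m pendant '[[[0,-0.003,0.02],0.014],[[0,-0.003,0.038],0.014],[[0,-0.003,0.05],0.014],[[0,-0.003,0.056],0.014],[[0,-0.003,0.0575],0.014],[[0,-0.003,0.0575],0.014],[[0,-0.003,0.0575],0.014]]'
python3 -c "
from h import *
s=ctrl.state();print(goto(s,(483.6,-152.3),107.97,11))"
```

```text
time_s: 13.33
eef_pos: [484.0, -152.1, 11.5]
tool_rot: [0.0, 0.988, 0.156, 0.001]
wrist_force: [1.2, 0.4, 0.3]
gripper_width: 85.6
(array([-0.0004,  0.0001,  0.0005]), np.float64(0.0002))
```

```bash
python3 -m pendant '[[[0,0,0],0],[[0,0,0],0],[[0,0,0],0],[[0,0,0],0],[[0,0,0],0],[[0,0,0],0],[[0,0,0],0],[[0,0,0],0]]' 255
python3 -m pendant '[[[0,0,0],0],[[0,0,0],0],[[0,0,0],0],[[0,0,-0.004],0],[[0,0,-0.01],0],[[0,0,-0.018],0],[[0,0,-0.022],0],[[0,0,-0.022],0]]'
python3 - <<'E'
from h import *
s,p,d,c,T=wrist("w8");print(s["wrist_force"],s["wrist_torque"])
P=cloud(c,T,d);L=(P-s["eef_pos"])@tool_T(s)[:3,:3]
m=(np.abs(L[...,1])<6)&(L[...,2]>-50)&(L[...,2]<0)&(d>0)
for lo,hi in((10,38),(44,76),(-190,-20)):
    q=L[m&(L[...,0]>lo)&(L[...,0]<hi)];print(len(q),np.median(q,0) if len(q) else '', np.degrees(np.arctan(np.polyfit(q[:,0],q[:,2],1)[0])) if len(q)>20 else '')
E
```

```text
time_s: 14.0
eef_pos: [483.5, -152.3, 10.6]
tool_rot: [0.0, 0.988, 0.156, 0.0]
wrist_force: [-0.3, -1.4, 2.7]
gripper_width: 13.0
time_s: 14.67
eef_pos: [483.5, -151.6, 33.3]
tool_rot: [0.0, 0.988, 0.157, 0.0]
wrist_force: [0.6, -0.4, -5.6]
gripper_width: 12.7
[ 0.6293359  -0.4274374  -5.59568606] [-0.05680906  0.03617542  0.02574804]
2147 [ 24.74202938   0.09397477 -26.10906182] 0.06887370100249184
3821 [ 6.24090579e+01 -2.72561809e-02 -4.82507807e+01] 7.629404626778499
753 [-27.30507559  -0.20707421 -26.10048183] -0.32015139970316014
```

View pics/w8.png

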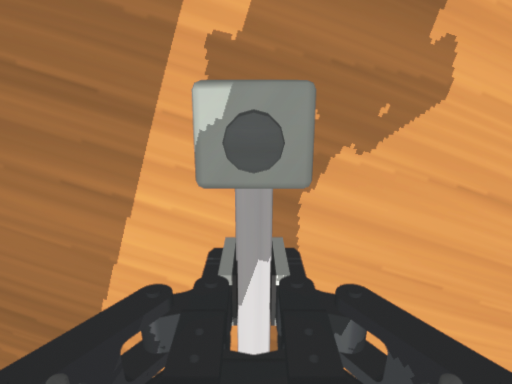

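The arm is held and level: the rod's top is at tool z -26.1 on both sides of the grip. Next I'll lift it, then carry it gently.

```bash
python3 -m pendant '[[[0,0,-0.008],0],[[0,0,-0.025],0],[[0,0,-0.05],0],[[0,0,-0.08],0],[[0,0,-0.11],0],[[0,0,-0.14],0],[[0,0,-0.16],0],[[0,0,-0.167],0]]'
python3 -m pendant '[[[0.004,-0.005,0],0],[[0.013,-0.018,0],0.01],[[0.026,-0.036,0],0.03],[[0.041,-0.056,0],0.05],[[0.056,-0.077,0],0.07],[[0.071,-0.097,0],0.09],[[0.086,-0.118,0],0.11],[[0.1,-0.138,0],0.13]]'
python3 -c "
from h import *
s=ctrl.state();print(s['eef_pos'],goto(s,(578.8,139),98.9,200))"
```

```text
time_s: 15.38
eef_pos: [484.1, -152.5, 202.4]
tool_rot: [0.001, 0.988, 0.156, 0.002]
wrist_force: [1.1, -1.7, -3.7]
gripper_width: 12.9
time_s: 16.05
eef_pos: [534.7, 12.9, 197.3]
tool_rot: [-0.001, 0.996, 0.092, -0.002]
wrist_force: [0.2, 0.0, -4.6]
gripper_width: 12.7
[534.6665083   12.93068812 197.2532327 ] (array([ 0.0664, -0.1159, -0.0028]), np.float64(0.0281))
```

```bash
python3 -m pendant '[[[0.012,-0.021,-0.003],0.005],[[0.024,-0.042,-0.003],0.01],[[0.036,-0.062,-0.003],0.015],[[0.046,-0.08,-0.003],0.02],[[0.055,-0.096,-0.003],0.025],[[0.062,-0.107,-0.003],0.028],[[0.065,-0.114,-0.003],0.028],[[0.066,-0.116,-0.003],0.028]]'
python3 -m pendant '[[[0,0,0],0],[[0,0,0],0],[[0,0,0],0],[[0,0,0],0]]'
python3 -c "
from h import *
s=ctrl.state();print(s['eef_pos'],goto(s,(578.8,139),98.9,138))"
```

```text
time_s: 16.72
eef_pos: [578.7, 138.1, 200.9]
tool_rot: [-0.0, 0.997, 0.079, -0.001]
wrist_force: [0.4, -0.3, -4.4]
gripper_width: 12.5
time_s: 17.05
eef_pos: [579.2, 135.3, 202.6]
tool_rot: [0.0, 0.997, 0.077, 0.0]
wrist_force: [-0.5, 0.3, -4.1]
gripper_width: 13.0
[579.24126902 135.28678852 202.64155765] (array([ 0.0001, -0.0037,  0.0646]), np.float64(-0.0015))
```

```bash
python3 -m pendant '[[[0,-0.001,0.006],0],[[0,-0.003,0.018],0],[[0,-0.003,0.032],0],[[0,-0.003,0.046],0],[[0,-0.003,0.056],0],[[0,-0.003,0.062],0],[[0,-0.003,0.064],0],[[0,-0.003,0.064],0]]'
python3 -m pendant '[[[0,0,0],0],[[0,0,0],0],[[0,0,0],0],[[0,0,0],0],[[0,0,0],0],[[0,0,0],0]]'
python3 - <<'E'
from h import *
s,p,d,c,T=wrist("w9");print(goto(s,(578.8,139),98.9,138),s["wrist_force"],s["eef_pos"])
P=cloud(c,T,d);L=(P-s["eef_pos"])@tool_T(s)[:3,:3];h=P[...,2]
m=(np.abs(L[...,1])<6)&(L[...,2]>-50)&(L[...,2]<0)&(d>0)
for lo,hi in((10,38),(-60,-20)):
    q=L[m&(L[...,0]>lo)&(L[...,0]<hi)];print(len(q),np.median(q,0),np.median(P[m&(L[...,0]>lo)&(L[...,0]<hi)][:,2]))
b=(h>95)&(h<104)&(np.hypot(P[...,0]-579,P[...,1]-139)<150)&(d>0)&(np.abs(L[...,1])>20)
print("bar top",b.sum(),np.median(h[b]),rect(P[b][:,:2]))
q,_=ctrl.capture("side");cv2.imwrite("pics/s9.png",cv2.resize(q[100:260,150:350,::-1],None,fx=2.5,fy=2.5))
a=cv2.imread("pics/s9.png");cv2.imwrite("pics/m9.png",np.hstack([cv2.resize(p[:,:,::-1],(400,300)),cv2.resize(a,(400,300))]))
E
```

```text
time_s: 17.72
eef_pos: [578.7, 139.2, 137.7]
tool_rot: [0.0, 0.997, 0.078, -0.0]
wrist_force: [-0.7, 0.2, -4.2]
gripper_width: 13.0
time_s: 18.22
eef_pos: [579.0, 139.6, 138.6]
tool_rot: [-0.0, 0.997, 0.078, 0.0]
wrist_force: [-1.1, 0.4, -4.7]
gripper_width: 13.0
(array([-0.0003,  0.0005,  0.0006]), np.float64(0.0005)) [-1.10871115  0.36669321 -4.71110475] [579.00101209 139.56475766 138.62634901]
2163 [ 24.69189503   0.1162883  -26.05386278] 164.68593620188346
756 [-27.14310327  -0.18149217 -26.02014498] 164.63926050343252
bar top 11449 99.52593269111276 (array([578.4, 138.8]), array([ 53.5, 260.9]), np.float32(98.92))
```

View pics/m9.png

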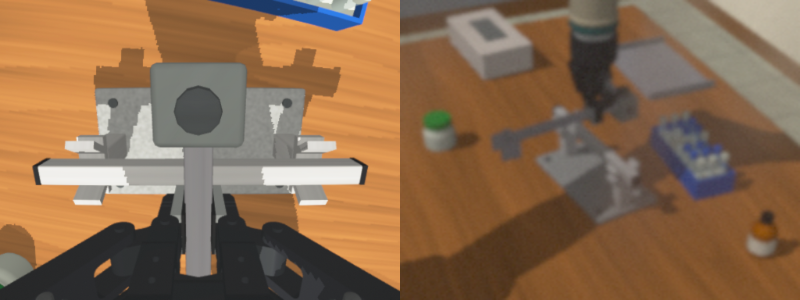

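Wrist half: the bar spans x 35–367 with even overhang past both saddles, and the rod crosses it at x ≈ 200, at right angles. Side half: the arm is held level over the stand, and the rack, bottle and jar are where they were. The air gap is about 51 mm. Handing in.

```bash
python3 -c "
from workcell import ctrl
print(ctrl.close_job())"
```

```text
the job is handed in; nothing more can be done
None
```

I laid the crossbar in both saddles and released it. The clamp arm is now held at its balance point over the middle of the bar, and I handed the job in at about 18 s of the 59 s allowed. The hand-in reports no verdict.

Last checks before handing in:
- **Bar:** its top is level at z ≈ 99.5 mm in both saddles. Its centre is within about 1 mm of the middle of the stand as seen by the wrist camera, with even overhang at both ends.
- **Clamp arm:** the rod is level to within measurement noise and at right angles to the bar to within about 0.1°. It is over the bar's middle to within about 1 mm, with about 51 mm of clear air.
- **Forces:** the only contact force I noted was a light touch of about 7 N when the bar met the saddles.
- **Bystanders:** the vial rack, dropper bottle and specimen jar look undisturbed in the final view; I did not measure their positions.

Two readings disagreed:
- **Stand position:** the top camera put the middle of the stand about 3–4 mm off along the bar from the wrist camera. I used the wrist view.
- **Finger opening:** it read 1–1.5 mm under the true part widths throughout, and both grasps held.

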